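# Unlatch a saucer clamp and hold its arm up

## Task

On the china-painting table a saucer is held down by the hinged arm of a clamp, whose free end is locked on a steel ball stud by a spring latch. Take the red post on top, pull the latch sideways against its spring while the arm is still down, lift the arm's end off the ball, and finish while holding the arm raised and still, at least 20 degrees up, so that the painter can slide the saucer out. Leave the saucer and everything else on the table where it stands.

Things in the scene. Friction and masses are not known exactly. Their poses are not given: they have to be found in the camera images.
- jig: Clamp's fixed base: green plate 330 x 150 x 12 mm, x -40 to 290 mm, y -75 to 75 mm. Origin on the table under the steel ball (30 mm across, centre 50 mm up, over a flat collar 32 mm across at 34 to 40 mm that the pawl hooks under). +x runs along the arm from ball to hinge, away from the robot; +y (roughly the robot's left, the dark bracket's side) is where the latch pulls open.
- hinge_point (a point): Centre of the clamp arm's hinge: 240 mm along the jig's +x from the ball, 62 mm above the table. The hinge axis is horizontal, along the jig's y.
- clamp_angle (a joint): Angle of the clamp arm in rad: 0 = down on the ball; grows to 1.2 as its ball end swings up about the hinge. Aluminium arm reaching 261 mm from the hinge over the saucer to a round cap 42 mm across on the ball, top 70 mm above the table. Arm and latch weigh 0.4 to 0.75 kg: 2 to 5 N of lift at the ball end. It falls back if let go. With the latch shut it rises only about 0.02 rad.
- latch_slide (a joint): Travel of the latch slide in m, along the jig's +y (the slide is carried by the arm and moves with it): 0 = shut, 0.016 = fully open stop. The spring pulls it shut with 4 N when shut and 8 N when fully open. The pawl is clear of the collar from about 0.010; keep it beyond that until the arm has risen about 0.2 rad, after that it no longer matters.
- latch: The latch slide with the red upright post on top: pull the post to open the latch, lift it to raise the arm. Post: 26 mm along the jig's x, 18 mm along its y, from 81 to 126 mm above the table (arm down), on a plate 26 x 48 mm at 76 to 81 mm. Its axes are the jig's, tilting with the arm. Origin well below the post (62 mm up, on the ball's axis when shut): grasp at post_grip.
- post_grip (a point): Point to grasp in the middle of the red post, 108 mm above the table while the arm is down, 240 mm from the hinge along the arm and 46 mm above the hinge axis. Grasped across the jig's y (18 mm), the post can pivot between the pads while the arm tilts.
- clamp_arm: The aluminium arm itself (moves with joint clamp_angle); its origin is at the hinge, and it runs along its own -x to the ball.
- saucer: White porcelain saucer, 120 mm across, 20 mm high, lying under the arm 125 mm from the ball on a cork disc, loose; origin at the centre of its underside. Not to be moved.
- paint_jar: Small paint jar with blue cap, 44 mm across, 45 mm high, on the table beside the jig's +y edge; origin under its centre. Leave alone.
- dropper: Amber dropper bottle with white cap, 40 mm across, 100 mm high, beside the jig's -y edge; origin under its centre. Leave alone.
- brush_pot: White pot of paint brushes, 76 mm across, about 220 mm tall with the brushes, at the left of the table. Leave alone.
- clay_pot: Terracotta pot, 84 mm across, 75 mm high, at the side of the table. Leave alone.
- tape_roll: Roll of blue tape lying flat, 90 mm across, 24 mm high, at the side of the table. Leave alone.
- paint_tin: Tin of paint, 68 mm across, 50 mm high, at the side of the table. Leave alone.
- mop_brush: Flat blue-handled brush 180 mm long lying on the table beside the jig's -y edge, 165 to 185 mm from the ball; it lies along its own x. Leave alone.
- dip_bowl: Small blue dipping bowl, 70 mm across, 30 mm high, 165 to 190 mm to the +y side of the ball. Leave alone.

How it is judged:
By the outcome, as a careful person would: the job done as asked, in the order asked, and still so for the second after the job is handed in, while the arm keeps its last pose, push and grip.
It also fails if it takes over 37 s, if anything falls off the work surface, if the arm or the gripper's body presses on something with over 40 N, if the wrist force passes 120 N, or if a joint passes its speed limit or range.

## Robot

A 6-joint arm with a two-finger parallel gripper is mounted at the origin on the work surface. World frame = base frame: x ahead of the robot, y to its left, z up, the work surface at z = 0. Lengths are in m, angles in degrees, forces in N, time in s.
With the tool pointing down it reaches from about 0.4 to 0.825 m from the base axis. Payload 7 kg.
Tool frame: the origin (TCP) lies on the centre line of the jaws, within the pads' length; the fingertips stand 22 mm ahead of it and the grasp point (between the pads) lies 3 mm ahead of it; z points along the fingers, y is the line along which they close (so a half turn about z gives the same grasp; the last joint's range is limited). The gripper opens to 88 mm and grips with 3 to 60 N. Pads are 19 mm wide; open, the fingers measure 130 mm over their backs; the gripper's body (78 mm by 193 mm) begins 47 mm behind the grasp point.
Start: joints at [80.506, 20.546, 0.682, 0, -70.136, -16.507], TCP at [0.296, 0.607, 0.249] pointing down, gripper open.
Joint ranges: [-176.03, 176.03], [-82.01, 121.73], [-58.28, 71.71], [-173.87, 95.51], [-174.79, -0.11], [-173.66, 173.66]. Speed limits (degrees/s): [136.94, 136.94, 172.46, 180, 180, 180].

## Interface

Orientations are given as [roll, pitch, yaw] about the fixed x, y, z axes, in that order (R = Rz(yaw) Ry(pitch) Rx(roll)).
In Python, from plant import get_state, cams, r gives the robot as it stands.
- The arm moves only by the tool apply_moves, never from a script. Its argument "targets" is a list of rows, each an object with "dp": the shift along the world's x, y, z in m, a list of three; "yaw": the turn about the world's z in degrees. In form: [{"dp": [x, y, z], "yaw": yaw}, ...]. A call has 1 to 20 rows; each row is the pose to reach, as a shift and turn from the pose commanded when the call began; what a row does not reach only later rows make up. A row lasts 1/12 s, in which the tool goes at most 41.7 mm and 7.16 degrees, less where a joint would pass 70% of its speed; a pose out of reach is approached as far as the arm can. A call with a gripper value outside its range is refused whole. "grip" is the gripper command: -1 is fully open, 1 is shut, values between are in proportion, set as the call begins (left out, the last holds). The fingers move at their own pace and stop on an object; "squeeze" is the grip in N (left out, the last holds). Time passes only in rows, so rows that repeat a pose let the fingers close. It gives the time, the measured TCP pose, the force, the opening and the grip force at its end, in the units of the state.
- get_state(): the state, without advancing time (a new reading comes with each control period).
- cams.capture(name): name is "scene" or "top" or "wrist"; returns a dict with "image" (480x640x3 uint8, red, green, blue), "range_z" (480x640 float32, m along the optical axis (not along the pixel's ray), 0 where there is no reading), "fx", "fy", "cx", "cy" (pixels), "k1" (the pictures are not rectified: a ray, as slopes to the right and down, at radius r is drawn at 1 + k1 r^2 times it, then the intrinsics apply), "R" (3x3) and "t" (3): a world point X has camera coordinates R X + t; the wrist camera has in their place "T_tool_cam" (4x4, takes a point from camera to tool coordinates, whose origin is the TCP and whose axes are the flange's). Camera axes: x right, y down, z forward; pixel columns grow to the right and rows downward; lengths in m; the calibration is good to about 2 mm. A picture is of the moment at which its call begins: read the wrist's pose just before it.
- r.close_job(): hands the job in; it is judged then, once.
The state is a dict: "time_s": time; "joints": joint angles; "qd": joint speeds; "joint_torque": joint torques, N m; "tcp_pos": TCP position; "eef_rot": TCP orientation; "contact_force": force on the tool from outside, world axes, zero at the start; "moment": the same for the moment, N m; "gripper_width": finger opening in m; "gripper_force": force on a finger pad.
Only numpy, scipy, OpenCV 4.12 (cv2) and the standard library are available. Lean on these libraries where they do the work, as an engineer would, in place of code of your own. Each camera call takes 0.05 s, during which the arm holds its last target. There are 200 camera calls.

## Working session

There is one attempt and no reset: what is moved stays moved. The work goes in short steps, Python scripts to look and compute and a tool call to move; the robot and the scene stay as the last step left them, time stands still between calls to the robot, and variables do not carry over. Pictures are saved under pics/ and viewed, at most 10 in all, crops included, and the job is handed in when it is done.

Besides the shell and the picture viewer there is one more tool, called after "Emit:" by a JSON object that holds its "op" and its "data", one argument or row to a line. apply_moves: Moves the arm, as the interface text tells. Its arguments: {"type":"object","properties":{"targets":{"type":"array","items":{"type":"object","properties":{"dp":{"type":"array","items":{"type":"number"}},"yaw":{"type":"number"}}}},"grip":{"type":"number"},"squeeze":{"type":"number"}},"required":["targets"]}

```bash
mkdir -p pics; cat > h.py <<'E'
import numpy as np, cv2
from plant import get_state, cams, r
def rays(c,uv):
    uv=np.atleast_2d(np.asarray(uv,float)); p=np.c_[(uv[:,0]-c['cx'])/c['fx'],(uv[:,1]-c['cy'])/c['fy']]
    q=p.copy()
    for _ in range(20): q=p/(1+c['k1']*(q**2).sum(1,keepdims=True))
    return np.c_[q,np.ones(len(q))]
def pts(c,uv,z):   # z: depth values -> world
    return (rays(c,uv)*np.reshape(z,(-1,1))-c['t'])@np.asarray(c['R'])
def plane(c,uv,h):
    R=np.asarray(c['R']); o=-R.T@c['t']; d=rays(c,uv)@R
    return o+d*((h-o[2])/d[:,2:])
E
python3 - <<'E'
from h import *
s=get_state(); print(s['time_s'],s['tcp_pos'],s['eef_rot'],s['gripper_width'])
for n in ('top','scene'):
    c=cams.capture(n); im=c['image']; cv2.imwrite(f'pics/{n}.png',im[:,:,::-1])
    np.savez(f'{n}.npz',**c)
    hsv=cv2.cvtColor(im,cv2.COLOR_RGB2HSV); H,S,V=[hsv[...,i].astype(int) for i in range(3)]
    for nm,m in (('red',((H<6)|(H>174))&(S>150)&(V>80)),('green',(H>40)&(H<90)&(S>60))):
        k,l,st,ce=cv2.connectedComponentsWithStats(m.astype(np.uint8))
        for i in range(1,k):
            if st[i,4]<60: continue
            v,u=np.nonzero((l==i)&(c['range_z']>0)); P=pts(c,np.c_[u,v],c['range_z'][v,u])
            print(n,nm,st[i],np.median(P,0).round(4),P.min(0).round(3),P.max(0).round(3))
            if nm=='red':
                top=P[P[:,2]>np.percentile(P[:,2],95)-.004]; print('  top',top.mean(0).round(4),len(top))
            elif st[i,4]>2000:
                print('  rect',cv2.minAreaRect(P[abs(P[:,2]-.012)<.006][:,:2].astype(np.float32)*1000))
E
```

```text
0.0 [0.2957368  0.60626266 0.24765599] [ 1.79907921e+02 -8.17850033e-03 -2.60071573e+01] 0.08752109083291193
top red [380 290   7  10  64] [ 0.4904 -0.1602  0.124 ] [ 0.478 -0.169  0.119] [ 0.5   -0.153  0.132]
  top [ 0.49   -0.1601  0.1277] 20
top green [362 103  20  20 320] [ 0.9703 -0.1421  0.0382] [ 0.946 -0.166  0.013] [ 0.999 -0.116  0.048]
top green [ 348  184   73  129 4343] [ 0.6135 -0.1696  0.0104] [ 0.44  -0.275 -0.013] [ 0.784 -0.082  0.083]
  rect ((612.4793701171875, -178.66749572753906), (150.12832641601562, 328.82843017578125), 81.58174896240234)
top green [606 194  34  14 243] [ 0.7332 -0.7811  0.0818] [ 0.708 -0.813  0.001] [ 0.755 -0.734  0.179]
scene red [262 206   7  17  92] [ 0.498  -0.1574  0.1218] [ 0.476 -0.166  0.082] [ 0.504 -0.148  0.13 ]
  top [ 0.4909 -0.156   0.1271] 31
scene green [ 242  221   63  113 3831] [ 0.6678 -0.1815  0.0114] [ 0.438 -0.271 -0.002] [ 0.787 -0.079  0.058]
  rect ((612.7279052734375, -174.7437744140625), (148.44607543945312, 332.3335876464844), 81.52184295654297)
scene green [ 19 335  20  33  98] [ 0.723  -0.7433  0.1228] [ 0.648 -0.794  0.026] [ 0.745 -0.732  0.179]
scene green [  2 337  34  37 142] [ 0.7187 -0.7726  0.0903] [ 0.649 -0.829  0.003] [ 0.765 -0.744  0.167]
scene green [  0 358  36  23 156] [ 0.741  -0.7881  0.0708] [ 0.336 -1.155 -0.623] [ 0.788 -0.741  0.132]
scene green [307 383  23  24 433] [ 0.9726 -0.138   0.0398] [ 0.944 -0.163  0.021] [ 0.997 -0.112  0.049]
```

View pics/top.png

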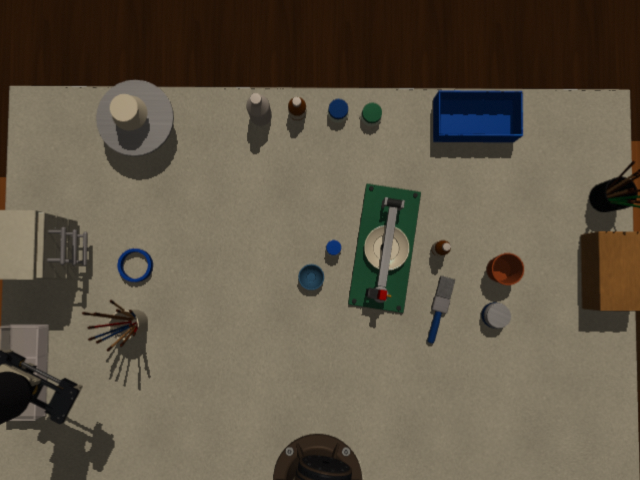

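View pics/scene.png

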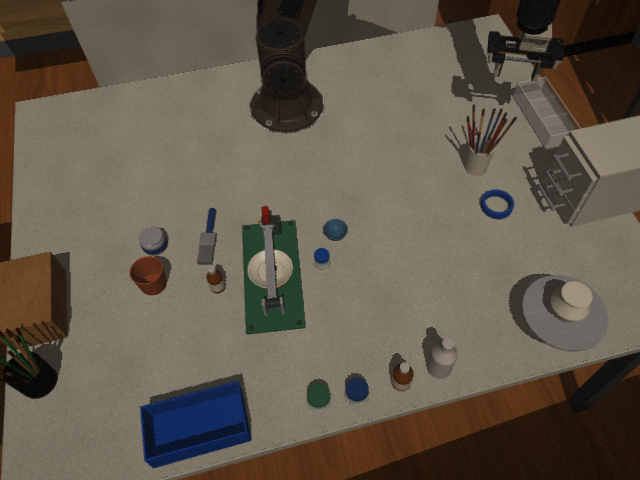

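The top view shows the red post at (382,295) with the dark bracket on its left (+y). The brush pot is at (137,322), near the gripper's path, so I'll go up first and then across. The scene view agrees, with the post at (265,214).

Emit:
{"op": "apply_moves", "data": {
  "targets": [
    {"dp": [0, 0, 0.04], "yaw": 0},
    {"dp": [0, 0, 0.08], "yaw": 0},
    {"dp": [0, 0, 0.11], "yaw": 0},
    {"dp": [0.01, -0.04, 0.11], "yaw": 2},
    {"dp": [0.02, -0.08, 0.11], "yaw": 4},
    {"dp": [0.03, -0.12, 0.11], "yaw": 6},
    {"dp": [0.04, -0.16, 0.11], "yaw": 8},
    {"dp": [0.05, -0.2, 0.11], "yaw": 10},
    {"dp": [0.06, -0.24, 0.11], "yaw": 12},
    {"dp": [0.07, -0.28, 0.11], "yaw": 14},
    {"dp": [0.08, -0.32, 0.11], "yaw": 16},
    {"dp": [0.09, -0.36, 0.11], "yaw": 17.6},
    {"dp": [0.1, -0.4, 0.11], "yaw": 17.6},
    {"dp": [0.11, -0.44, 0.11], "yaw": 17.6},
    {"dp": [0.12, -0.48, 0.11], "yaw": 17.6},
    {"dp": [0.13, -0.52, 0.11], "yaw": 17.6},
    {"dp": [0.14, -0.56, 0.1], "yaw": 17.6},
    {"dp": [0.15, -0.6, 0.09], "yaw": 17.6},
    {"dp": [0.16, -0.64, 0.08], "yaw": 17.6},
    {"dp": [0.17, -0.68, 0.07], "yaw": 17.6}
  ],
  "grip": -1
}}

```text
time_s: 1.77
tcp_pos: [0.4649, -0.0725, 0.319]
eef_rot: [-180.0, -0.0, -8.4]
contact_force: [0.3, 1.3, 0.8]
gripper_width: 0.0873
gripper_force: 0.0
```

```bash
python3 - <<'E'
from h import *
# bracket height from the first top/scene pictures, in the jig frame
a=np.radians(-8.4); o=np.array([.489,-.158])
ex=np.array([np.cos(a),np.sin(a)]); ey=np.array([-ex[1],ex[0]])
for n in('top','scene'):
    c=dict(np.load(n+'.npz')); z=c['range_z']; v,u=np.nonzero(z>0)
    P=pts(c,np.c_[u,v],z[v,u]); q=np.c_[(P[:,:2]-o)@ex,(P[:,:2]-o)@ey,P[:,2]]
    m=(abs(q[:,0])<.05)&(abs(q[:,1])<.08)&(q[:,2]>.03)
    for w in q[m][np.argsort(q[m][:,1])][::3]: print(n,(w*1000).round().astype(int),end=' ')
    print()
E
```

```text
top [  2 -26  80] top [  4 -24  71] top [ -1 -22  75] top [ -4 -21  67] top [  6 -19  68] top [ 13 -18  67] top [  1 -17  88] top [ 15 -15  68] top [ 15 -13  68] top [-14 -12  64] top [ 41 -12  69] top [ -2 -11 121] top [ 48 -10  69] top [ 46 -10  74] top [  3 -10 123] top [-10 -10 122] top [25 -9 66] top [48 -9 62] top [ 10  -9 125] top [-16  -8  79] top [ -2  -8 124] top [45 -8 73] top [17 -7 68] top [  3  -7 127] top [19 -7 69] top [ 10  -7 123] top [24 -6 68] top [ 12  -6 125] top [45 -6 70] top [16 -5 66] top [  5  -5 122] top [19 -5 66] top [-10  -4 125] top [ -8  -4 125] top [42 -4 69] top [45 -3 67] top [ -3  -3 127] top [32 -3 68] top [-11  -2 120] top [-18  -2  68] top [21 -2 65] top [-15  -2  68] top [  4  -2 129] top [ 12  -1 122] top [ -6  -1 125] top [-12  -1  73] top [26 -1 70] top [47  0 70] top [-11   0 123] top [ -9   0 121] top [-18   1  70] top [31  1 76] top [39  1 69] top [  9   2 129] top [ 11   2 127] top [ -4   2 127] top [15  2 65] top [  1   3 127] top [-11   3 123] top [20  3 64] top [33  3 71] top [ -9   4 127] top [  8   4 127] top [ -4   4 123] top [41 
[... 2887 characters left out ...]
 [11 16 79] scene [-3 17 78] scene [ 6 17 87] scene [-6 17 83] scene [ 9 18 67] scene [ 8 18 70] scene [ 8 19 83] scene [12 20 61] scene [11 20 35] scene [ 6 20 34] scene [-2 20 31] scene [-8 21 32] scene [ 5 22 80] scene [-6 22 78] scene [-10  23  81] scene [ 4 23 63] scene [10 24 77] scene [-3 25 77] scene [10 25 34] scene [-10  25  80] scene [-1 26 31] scene [ 8 27 78] scene [ 1 28 82] scene [ 2 28 88] scene [-12  28  82] scene [10 29 75] scene [ 2 30 79] scene [ 8 30 58] scene [ 8 31 34] scene [ 9 31 70] scene [11 32 47] scene [ 9 32 82] scene [ 4 33 53] scene [-4 33 84] scene [ 8 34 33] scene [ 9 34 40] scene [ 9 35 78] scene [ 5 35 82] scene [-2 36 81] scene [ 4 36 57] scene [-8 36 49]
```

Emit:
{"op": "apply_moves", "data": {
  "targets": [
    {"dp": [0.012, -0.04, -0.02], "yaw": 0},
    {"dp": [0.024, -0.08, -0.05], "yaw": 0},
    {"dp": [0.025, -0.085, -0.08], "yaw": 0},
    {"dp": [0.025, -0.085, -0.08], "yaw": 0},
    {"dp": [0.025, -0.085, -0.08], "yaw": 0}
  ]
}}

```text
time_s: 2.18
tcp_pos: [0.4887, -0.1565, 0.2371]
eef_rot: [179.9, 0.3, -8.6]
contact_force: [0.5, -0.4, -0.0]
gripper_width: 0.0876
gripper_force: 0.0
```

```bash
python3 - <<'E'
from h import *
from scipy.spatial.transform import Rotation as Ro
s=get_state(); c=cams.capture('wrist'); print(s['tcp_pos'],s['eef_rot'])
T=np.eye(4); T[:3,:3]=Ro.from_euler('xyz',s['eef_rot'],degrees=True).as_matrix(); T[:3,3]=s['tcp_pos']
W=T@c['T_tool_cam']; c['R']=W[:3,:3].T; c['t']=-c['R']@W[:3,3]
im=c['image']; cv2.imwrite('pics/w1.png',im[:,:,::-1])
hsv=cv2.cvtColor(im,cv2.COLOR_RGB2HSV); H,S,V=[hsv[...,i].astype(int) for i in range(3)]
m=((H<6)|(H>174))&(S>150)&(V>60)
k,l,st,ce=cv2.connectedComponentsWithStats(m.astype(np.uint8)); i=1+st[1:,4].argmax(); print(st[i])
v,u=np.nonzero((l==i)&(c['range_z']>0)); P=pts(c,np.c_[u,v],c['range_z'][v,u])
t=P[abs(P[:,2]-np.percentile(P[:,2],90))<.005]; print(len(t),t.mean(0))
print(cv2.minAreaRect((t[:,:2]*1000).astype(np.float32)))
# plate orientation
g=(H>40)&(H<90)&(S>60); v,u=np.nonzero(g); Q=plane(c,np.c_[u,v],.012); print(Q.min(0),Q.max(0))
E
```

```text
[ 0.48872781 -0.15648123  0.23707005] [179.94121896   0.31241449  -8.55199902]
[ 316  225   26   47 1144]
944 [ 0.48827024 -0.15939126  0.12454468]
((487.7336730957031, -159.45547485351562), (16.25060272216797, 24.470335006713867), 81.1468276977539)
[ 0.44055846 -0.25878796  0.012     ] [ 0.6845538  -0.08284939  0.012     ]
```

View pics/w1.png

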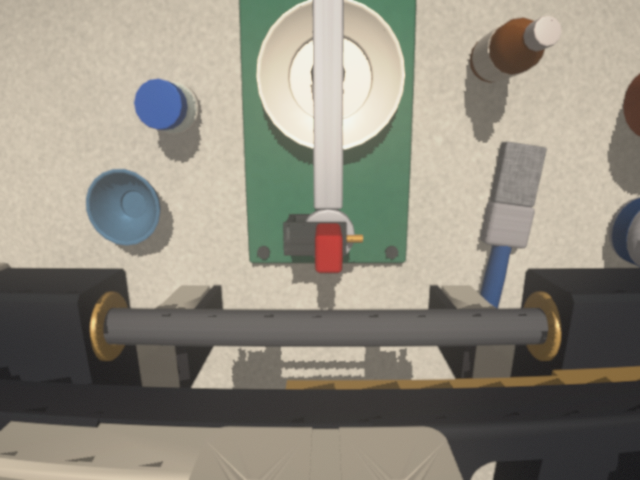

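The wrist view shows the red post at (328,248), aligned with the jaws, and the bracket on its left lies below fingertip depth. Descending about 126 mm.

Emit:
{"op": "apply_moves", "data": {
  "targets": [
    {"dp": [0, -0.003, -0.03], "yaw": 0},
    {"dp": [0, -0.003, -0.06], "yaw": 0},
    {"dp": [0, -0.003, -0.09], "yaw": 0},
    {"dp": [0, -0.003, -0.11], "yaw": 0},
    {"dp": [0, -0.003, -0.12], "yaw": 0},
    {"dp": [0, -0.003, -0.126], "yaw": 0},
    {"dp": [0, -0.003, -0.126], "yaw": 0},
    {"dp": [0, -0.003, -0.126], "yaw": 0}
  ]
}}

```text
time_s: 2.9
tcp_pos: [0.4914, -0.1581, 0.1149]
eef_rot: [-180.0, -0.1, -8.3]
contact_force: [-0.1, -0.1, -0.3]
gripper_width: 0.0876
gripper_force: 0.0
```

Emit:
{"op": "apply_moves", "data": {
  "targets": [
    {"dp": [0, 0, 0], "yaw": 0},
    {"dp": [0, 0, 0], "yaw": 0},
    {"dp": [0, 0, 0], "yaw": 0},
    {"dp": [0, 0, 0], "yaw": 0},
    {"dp": [0, 0, 0], "yaw": 0},
    {"dp": [0, 0, 0], "yaw": 0},
    {"dp": [0, 0, 0], "yaw": 0},
    {"dp": [0, 0, 0], "yaw": 0},
    {"dp": [0, 0, 0], "yaw": 0},
    {"dp": [0, 0, 0], "yaw": 0},
    {"dp": [0, 0, 0], "yaw": 0},
    {"dp": [0, 0, 0], "yaw": 0}
  ],
  "grip": 1,
  "squeeze": 25
}}

```text
time_s: 3.9
tcp_pos: [0.4901, -0.1588, 0.1133]
eef_rot: [180.0, 0.0, -8.4]
contact_force: [-0.3, -4.6, -1.2]
gripper_width: 0.0178
gripper_force: 25.0
```

Emit:
{"op": "apply_moves", "data": {
  "targets": [
    {"dp": [0.0003, 0.002, 0], "yaw": 0},
    {"dp": [0.0006, 0.004, 0], "yaw": 0},
    {"dp": [0.0009, 0.006, 0], "yaw": 0},
    {"dp": [0.0012, 0.008, 0], "yaw": 0},
    {"dp": [0.0015, 0.01, 0], "yaw": 0},
    {"dp": [0.0018, 0.012, 0], "yaw": 0},
    {"dp": [0.002, 0.0135, 0], "yaw": 0},
    {"dp": [0.002, 0.0135, 0], "yaw": 0},
    {"dp": [0.002, 0.0135, 0], "yaw": 0},
    {"dp": [0.002, 0.0135, 0], "yaw": 0}
  ]
}}

```text
time_s: 4.73
tcp_pos: [0.4921, -0.1455, 0.1133]
eef_rot: [179.9, 0.0, -8.4]
contact_force: [1.4, -6.9, -2.2]
gripper_width: 0.0177
gripper_force: 25.0
```

Emit:
{"op": "apply_moves", "data": {
  "targets": [
    {"dp": [0.0013, -0.0002, 0.006], "yaw": 0},
    {"dp": [0.0027, -0.0004, 0.0119], "yaw": 0},
    {"dp": [0.0042, -0.0006, 0.0178], "yaw": 0},
    {"dp": [0.0059, -0.0009, 0.0237], "yaw": 0},
    {"dp": [0.0078, -0.0011, 0.0295], "yaw": 0},
    {"dp": [0.0098, -0.0015, 0.0353], "yaw": 0},
    {"dp": [0.0119, -0.0018, 0.041], "yaw": 0},
    {"dp": [0.0141, -0.0021, 0.0467], "yaw": 0},
    {"dp": [0.0165, -0.0025, 0.0523], "yaw": 0},
    {"dp": [0.0191, -0.0028, 0.0579], "yaw": 0},
    {"dp": [0.0191, -0.0028, 0.0579], "yaw": 0}
  ]
}}

```text
time_s: 5.65
tcp_pos: [0.5102, -0.1484, 0.1711]
eef_rot: [179.9, 0.2, -8.4]
contact_force: [-1.3, -7.3, -4.2]
gripper_width: 0.0178
gripper_force: 25.0
```

```bash
python3 - <<'E'
from h import *
c=cams.capture('scene'); cv2.imwrite('pics/s2.png',cv2.resize(c['image'][130:330,180:400,::-1],None,fx=3,fy=3))
E
```

```text
(no output)
```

View pics/s2.png

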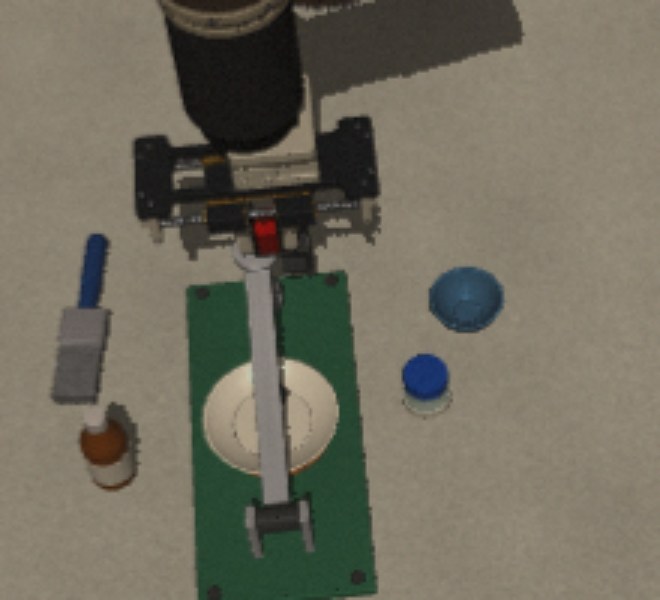

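The arm has come up with the post at (266,235) in the crop, and the ball-end cap at (255,258) is off the ball. The other items haven't moved. Continuing to about 0.5 rad.

Emit:
{"op": "apply_moves", "data": {
  "targets": [
    {"dp": [0.0027, -0.0004, 0.0055], "yaw": 0},
    {"dp": [0.0055, -0.0008, 0.0109], "yaw": 0},
    {"dp": [0.0085, -0.0013, 0.0162], "yaw": 0},
    {"dp": [0.0116, -0.0017, 0.0215], "yaw": 0},
    {"dp": [0.0148, -0.0022, 0.0267], "yaw": 0},
    {"dp": [0.0181, -0.0027, 0.0318], "yaw": 0},
    {"dp": [0.0216, -0.0032, 0.0368], "yaw": 0},
    {"dp": [0.0252, -0.0037, 0.0417], "yaw": 0},
    {"dp": [0.0289, -0.0043, 0.0465], "yaw": 0},
    {"dp": [0.0327, -0.0049, 0.0513], "yaw": 0},
    {"dp": [0.0327, -0.0049, 0.0513], "yaw": 0},
    {"dp": [0.0327, -0.0049, 0.0513], "yaw": 0},
    {"dp": [0.0327, -0.0049, 0.0513], "yaw": 0},
    {"dp": [0.0327, -0.0049, 0.0513], "yaw": 0},
    {"dp": [0.0327, -0.0049, 0.0513], "yaw": 0}
  ]
}}

```text
time_s: 6.95
tcp_pos: [0.5422, -0.1534, 0.2216]
eef_rot: [179.9, 0.2, -8.4]
contact_force: [-3.0, -7.2, -1.9]
gripper_width: 0.018
gripper_force: 25.0
```

```bash
python3 - <<'E'
from h import *
c=cams.capture('scene'); cv2.imwrite('pics/s3.png',cv2.resize(c['image'][130:330,180:400,::-1],None,fx=3,fy=3))
# arm slope: light-grey arm points in the jig frame
a=np.radians(-8.4); o=np.array([.489,-.159]); ex=np.array([np.cos(a),np.sin(a)]); ey=np.array([-ex[1],ex[0]])
z=c['range_z']; v,u=np.nonzero(z>0); P=pts(c,np.c_[u,v],z[v,u]); x=(P[:,:2]-o)@ex; y=(P[:,:2]-o)@ey
m=(abs(y)<.008)&(x>.06)&(x<.2)&(P[:,2]>.075); print(m.sum(),np.degrees(np.arctan(np.polyfit(x[m],P[m,2],1)[0])))
E
```

```text
1497 -72.35177876623783
```

View pics/s3.png

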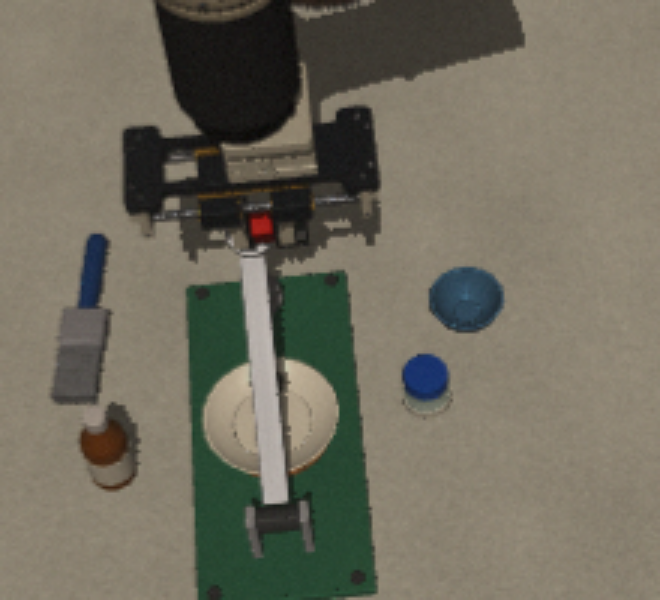

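The arm now stands clearly higher, with the post still held at (261,226), and nothing else has moved. I'll refit the angle without the gripper's points and hand in only if it is over 24°.

```bash
python3 - <<'E'
from h import *
c=cams.capture('scene')
a=np.radians(-8.4); o=np.array([.489,-.159]); ex=np.array([np.cos(a),np.sin(a)]); ey=np.array([-ex[1],ex[0]])
z=c['range_z']; v,u=np.nonzero(z>0); P=pts(c,np.c_[u,v],z[v,u]); x=(P[:,:2]-o)@ex; y=(P[:,:2]-o)@ey
m=(abs(y)<.008)&(x>.1)&(x<.2)&(P[:,2]>.075)&(P[:,2]<.16)
g=-np.degrees(np.arctan(np.polyfit(x[m],P[m,2],1)[0])); s=get_state()
print(m.sum(),g,np.abs(s['qd']).max(),s['gripper_force'])
if 24<g<35 and s['gripper_force']>15 and np.abs(s['qd']).max()<1: print(r.close_job())
E
```

```text
294 28.284547157876453 0.09432881769169521 24.99945491552353
the job is handed in; nothing more can be done
None
```

I pulled the latch open while the arm was down, lifted the arm off the ball and handed the job in with it held still at about 28°. The saucer and the items beside the clamp look unmoved in the last camera view.

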